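# Click the camera's filter strip to its third stop

### The job

The filter strip of the little bench camera is parked. Push the strip's upright tab along its slot with the outside of the fingers, away from the parked end, one click at a time: let it rest for about half a second in the first click and in the second, and leave it resting in the third click, never running on past it. Only push: do not pinch the tab or take it between the fingers, and leave the adapter, the carton and the lens where they are.

Things in the scene. Friction and masses are not known exactly. Their poses are not given: they have to be found in the camera images.
- jig: Camera jig screwed to the desk: grey base plate 150 (its x) x 300 (its y) x 30 mm high. Origin at the centre of its underside, on the desk; z up; y is the direction in which the strip is to be pushed. Six black pins in a row at x = -69 mm, 20 mm apart, mark the parked place (y = -50 mm) and the five clicks.
- tab_top (a point): Centre of the top of the black upright tab that moves the strip; axes as the jig's. Tab: 10 mm thick along y, 30 mm wide along x, 58 mm tall, on a 6 mm carriage plate (40 mm along y, reaching from 8 mm on the -x side to 46 mm on the +x side). Tab top 98 mm above the desk, 68 mm above the base plate, at x = -45 mm in the jig; parked at y = -50 mm.
- strip_top (a point): Centre of the top edge of the filter strip, an upright dark metal frame of six windows, 6 mm thick (x), 124 mm long (y), its top 85 mm above the desk. It moves with the tab, 45 mm to the tab's +x side; axes as the jig's.
- camera_top (a point): Centre of the top of the small black camera fixed on the jig, 98 mm above the desk; body 36 (x) x 44 (y) mm, its lens reaching 32 mm to the -x side of this point, looking at the strip. Axes as the jig's.
- filters (a joint): Travel of tab and strip along the jig's +y, m: 0 parked (start, at the end stop), clicks at 0.02, 0.04, 0.06, 0.08, 0.1. Resistance rises to about 4 to 9 N (differs by start) 5 mm past a click and is gone at the midpoint, 10 mm past it; just beyond, the tab jumps ahead by itself into the next click within about 0.3 s and stays there (within 1 mm) when left alone.
- adapter: Loose black power adapter, 50 x 105 x 32 mm high with a short stub on its +y end; origin at the centre of its underside. To be left alone.
- carton: Loose small cardboard box, 55 x 85 x 45 mm high; origin at the centre of its underside. To be left alone.
- lens: Loose camera lens, dark with a bright mount below, 52 mm diameter, 40 mm high, standing upright; origin at the centre of its underside. To be left alone.

How it is judged:
By the outcome, as a careful person would: the job done as asked, in the order asked, and still so for the second after the job is handed in, with the robot touching nothing.
It also fails if it takes over 64 s, if anything falls off the work surface, if the arm or the gripper's body presses on something with over 40 N, if the wrist force passes 120 N, or if a joint passes its speed limit or range.

### The arm

A 7-joint arm with a two-finger parallel gripper is mounted at the origin on the work surface. World frame = base frame: x ahead of the robot, y to its left, z up, the work surface at z = 0. Lengths are in mm, angles in rad, forces in N, time in s.
With the tool pointing down it reaches from about 350 to 900 mm from the base axis. Payload 8.1 kg.
Tool frame: the origin (TCP) lies between the finger pads; the fingertips stand 11 mm ahead of it and the grasp point (between the pads) lies 8 mm behind it; z points along the fingers, y is the direction in which the jaws open and shut (so a half turn about z gives the same grasp; the last joint's range is limited). The gripper opens to 92 mm and grips with 3 to 60 N. Pads are 19 mm wide; open, the fingers measure 130 mm over their backs; the gripper's body (75 mm by 190 mm) begins 47 mm behind the grasp point.
Start: joints at [-1.217, 0.434, 0.025, 1.573, -0.012, 1.134, -0.075], TCP at [275.702, 560.919, 237.742] pointing down, gripper open.
Joint ranges: [-2.62, 2.62], [-0.44, 2.09], [-1.27, 1.32], [0.08, 2.57], [-1.32, 4.46], [0.12, 2], [-2.74, 2.74]. Speed limits (rad/s): [2.22, 2.22, 3.01, 3.01, 3.14, 3.14, 3.14].

### API

Orientations are given as a unit quaternion [w, x, y, z].
In Python, from bench import get_state, grab_frame, sign_off gives the robot as it stands. The module is installed in compiled form; this text tells all that it offers.
- The arm moves only by the tool jog_arm, never from a script. Its argument "steps" is a list of rows, each a list of 2 entries, a list of its own where there are three numbers: the shift along the world's x, y, z in m, then the turn about the world's z in degrees. A call has 1 to 12 rows; each row shifts and turns the commanded pose from where the row before left it; what a row does not reach is not made up. A row lasts 1/10 s, in which the tool goes at most 50 mm and 8.59 degrees, less where a joint would pass 70% of its speed; a pose out of reach is approached as far as the arm can. A call with a gripper value outside its range is refused whole. "grip" is the gripper's target within -1 to 1 (shut at 1, half-way at 0, fully open at -1), set as the call begins (left out, the last holds). The fingers move at their own pace and stop on an object; "force" is the grip in N (left out, the last holds). Time passes only in rows, so rows that do not move let the fingers close. It gives the time, the measured TCP pose, the force and the opening at its end, in the units of the state.
- get_state(): the state, without advancing time (a new reading comes with each control period).
- grab_frame(name): name is "side" or "top" or "wrist"; returns a dict with "image" (400x640x3 uint8, red, green, blue), "intrinsics" (3x3 intrinsics, pixels), "R" (3x3) and "t" (3): a world point X has camera coordinates R X + t. Camera axes: x right, y down, z forward; pixel columns grow to the right and rows downward; lengths in mm; the calibration is good to about 2 mm. A picture is of the moment at which its call begins. There is no depth.
- sign_off(): hands the job in, once; it reports no verdict.
The state is a dict: "t": time; "joint_positions": joint angles; "qd": joint speeds; "joint_torque": joint torques, N m; "position": TCP position; "orientation": TCP orientation; "ft_force": force on the tool from outside, world axes, zero at the start; "moment": the same for the moment, N m; "grip_width": finger opening in mm.
Only numpy, scipy, OpenCV 4.12 (cv2) and the standard library are available. Lean on these libraries where they do the work, as an engineer would, in place of code of your own. Each camera call takes 0.05 s, during which the arm holds its last target. There are 200 camera calls.

## Working session

There is one attempt and no reset: what is moved stays moved. The work goes in short steps, Python scripts to look and compute and a tool call to move; the robot and the scene stay as the last step left them, time stands still between calls to the robot, and variables do not carry over. Pictures are saved under pics/ and viewed, about 8 in all and at most 12, crops included, and the job is handed in when it is done.

Besides the shell and the picture viewer there is one more tool, called as name(argument=value, ...) on one line, values as JSON. jog_arm: Moves the arm, as the interface text tells. Its arguments: {"type":"object","properties":{"steps":{"type":"array","items":{"type":"array"}},"grip":{"type":"number"},"force":{"type":"number"}},"required":["steps"]}

```bash
mkdir -p pics
cat > h.py <<'E'
import numpy as np, cv2
from bench import *
def save(f,n): cv2.imwrite('pics/'+n,cv2.cvtColor(f['image'],cv2.COLOR_RGB2BGR))
def ray(f,u,v,z):
    K,R,t=map(np.array,(f['intrinsics'],f['R'],f['t']))
    c=-R.T@t; d=R.T@np.linalg.inv(K)@[u,v,1]
    return c+d*(z-c[2])/d[2]
def proj(f,X):
    K,R,t=map(np.array,(f['intrinsics'],f['R'],f['t'])); p=K@(R@np.array(X)+t); return p[:2]/p[2]
E
python3 - <<'E'
from h import *
import pickle
d={n:grab_frame(n) for n in('top','side')}
pickle.dump(d,open('f0.pkl','wb'))
for n in d: save(d[n],n+'0.png'); print(n,np.round(-np.array(d[n]['R']).T@d[n]['t']),np.round(d[n]['R'],2).tolist())
print(get_state())
E
```

```text
top [488.  87. 981.] [[0.01, -1.0, 0.01], [-0.99, -0.01, -0.15], [0.15, -0.01, -0.99]]
side [467. 616. 699.] [[-0.97, -0.24, -0.01], [-0.16, 0.7, -0.69], [0.18, -0.67, -0.72]]
{'t': 0.1, 'joint_positions': array([-1.21661324,  0.4351755 ,  0.02496665,  1.57398937, -0.01159675,
        1.13398791, -0.07509257]), 'qd': array([-0.0012756 ,  0.00084018,  0.0010002 , -0.00245705, -0.002294  ,
        0.00161565, -0.00161661]), 'joint_torque': array([ 1.43147365e-03, -6.69117737e+01,  9.86932777e-01, -3.15146434e+01,
       -6.06379774e-02,  3.72739148e-02,  7.19259856e-05]), 'position': array([275.51676917, 560.51338886, 237.01603679]), 'orientation': array([-9.65008666e-05,  2.26437435e-01,  9.74025455e-01, -7.01000394e-04]), 'ft_force': array([-0.37461553, -0.5862215 , -0.04170116]), 'moment': array([ 0.04969482, -0.0414102 , -0.01456414]), 'grip_width': 91.78264582116077}
```

View pics/top0.png

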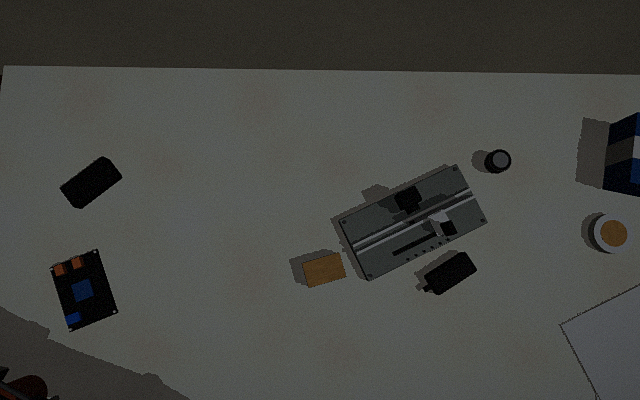

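View pics/side0.png

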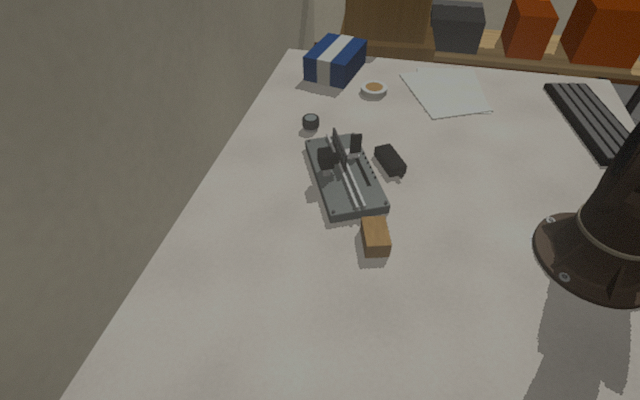

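The top view shows the jig around (410,222) with the tab near (447,228). Pushing runs towards image lower left, the adapter is at (447,272), the carton at (323,268) and the lens at (498,160). I'll zoom in.

Run:
```python
from h import *
import pickle
d=pickle.load(open('f0.pkl','rb'))
im=cv2.cvtColor(d['top']['image'],cv2.COLOR_RGB2BGR)[140:300,285:525]
im=np.clip(im.astype(float)*2.2,0,255).astype('uint8')
cv2.imwrite('pics/c.png',cv2.resize(im,(780,520),interpolation=cv2.INTER_CUBIC))
```

```text
(no output)
```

View pics/c.png

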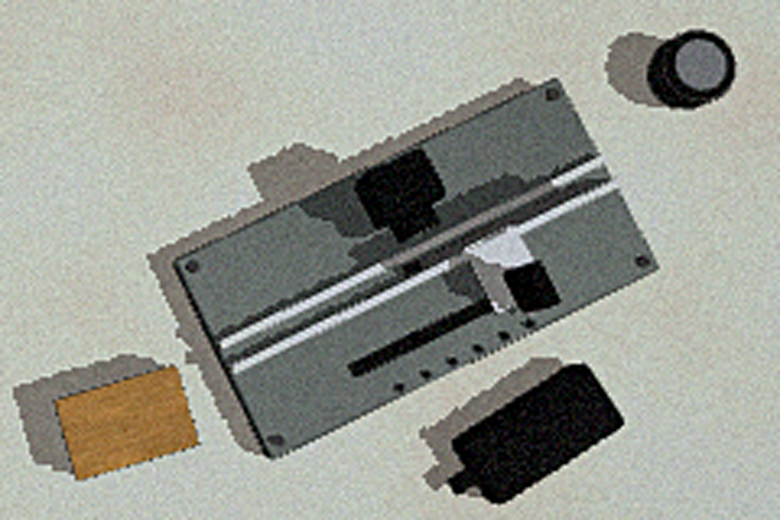

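Crop: jig screws at (192,266), (552,93), (641,261), (275,440); pins from (529,323), the parked end, to (398,387); tab top around (533,285).

Run:
```python
from h import *
import pickle
d=pickle.load(open('f0.pkl','rb'));f=d['top']
P=lambda u,v,z: ray(f,285+u/3.25,140+v/3.25,z)[:2]
s=[P(*q,30) for q in((192,266),(275,440),(552,93),(641,261))]
c=np.mean(s,0); ey=(s[0]+s[1]-s[2]-s[3]);ey/=np.linalg.norm(ey)
p0,p5=P(529,323,33),P(398,387,33); e2=(p5-p0)/np.linalg.norm(p5-p0)
print(c,ey,e2,np.linalg.norm(p5-p0))
ex=np.array([ey[1],-ey[0]])
print('yaw',np.degrees(np.arctan2(-ey[0],ey[1])))
for q in s+[p0,p5,P(533,284,98)]: print(q.round(1),((q-c)@ex).round(1),((q-c)@ey).round(1))
for n,q,z in(('adapter',(455,440),32),('ad',(580,365),32),('ad',(623,422),32),('lens',(704,63),40),('cart',(57,400),45),('cart',(180,367),45),('cart',(199,443),45),('cam',(400,190),98)):
  q=P(*q,z);print(n,q.round(1),((q-c)@ex).round(1),((q-c)@ey).round(1))
```

```text
[ 578.8213653  -130.05335318] [-0.44190924  0.89705976] [-0.43991747  0.8980382 ] 100.15670507993472
yaw 26.225761992670154
[575.1  23.9] 64.7 139.7
[458.6 -32.3] -64.7 140.9
[ 699.3 -227.4] 65.1 -140.6
[ 582.3 -284.4] -65.1 -140.0
[ 538.8 -205. ] -69.0 -49.6
[ 494.8 -115.1] -68.8 50.6
[ 560.  -188.4] -42.6 -44.0
adapter [ 460.  -152.9] -116.7 32.0
ad [ 510.9 -239. ] -109.0 -67.7
ad [ 473.2 -266.5] -155.1 -75.8
lens [ 719.8 -330.6] 37.8 -242.2
cart [483.5 114.2] 22.4 261.2
cart [506.2  32.7] 6.7 178.1
cart [456.5  19.9] -43.5 188.6
cam [ 619.3 -104.9] 47.4 4.6
```

jog_arm(steps=[[[0.0126,-0.0329,0],4.37],[[0.0126,-0.0329,0],4.37],[[0.0126,-0.0329,0],4.37],[[0.0126,-0.0329,0],4.37],[[0.0126,-0.0329,0],4.37],[[0.0126,-0.0329,0],4.37],[[0.0126,-0.0329,0],4.37],[[0.0126,-0.0329,0],4.37],[[0.0126,-0.0329,0],4.37],[[0.0126,-0.0329,0],4.37],[[0.0126,-0.0329,0],4.37],[[0.0126,-0.0329,0],4.37]], grip=1, force=20)

```text
t: 1.3
position: [427.0, 164.6, 237.6]
orientation: [-0.0, -0.229, 0.973, -0.0]
ft_force: [0.0, -0.0, -0.1]
grip_width: 1.7
```

jog_arm(steps=[[[0.0126,-0.0329,0],0],[[0.0126,-0.0329,0],0],[[0.0126,-0.0329,0],0],[[0.0126,-0.0329,0],0],[[0.0126,-0.0329,0],0],[[0.0126,-0.0329,0],0],[[0.0126,-0.0329,0],0],[[0.0126,-0.0329,0],0],[[0.0126,-0.0329,0],0],[[0.0126,-0.0329,0],0],[[0.0126,-0.0329,0],0],[[0,0,0],0]])

```text
t: 2.5
position: [565.5, -201.4, 237.3]
orientation: [-0.001, -0.224, 0.975, -0.001]
ft_force: [0.0, -1.2, -0.2]
grip_width: 0.3
```

jog_arm(steps=[[[0.0123,-0.0284,0],0.3],[[0,0,-0.03],0],[[0,0,-0.03],0],[[0,0,-0.03],0],[[0,0,0],0],[[0,0,0],0]])

```text
t: 3.1
position: [577.6, -223.8, 147.9]
orientation: [-0.001, -0.23, 0.973, 0.0]
ft_force: [0.6, -0.2, -0.4]
grip_width: 0.6
```

Run:
```python
from h import *
a,b,c=[grab_frame(n) for n in('top','side','wrist')]
A=a['image'][140:300,285:525];B=b['image'][110:230,290:410]
g=lambda i,k:cv2.resize(np.clip(cv2.cvtColor(i,cv2.COLOR_RGB2BGR)*float(k),0,255).astype('uint8'),None,fx=2.5,fy=2.5,interpolation=cv2.INTER_CUBIC)
A=g(A,2.2);B=cv2.resize(g(B,1.3),(400,400)); A=cv2.resize(A,(400,267))
W=cv2.resize(g(c['image'],1.5),(400,250))
o=np.zeros((520,800,3),'uint8');o[:267,:400]=A;o[:400,400:]=B;o[267:517,:400]=W
cv2.imwrite('pics/n.png',o)
```

```text
(no output)
```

View pics/n.png

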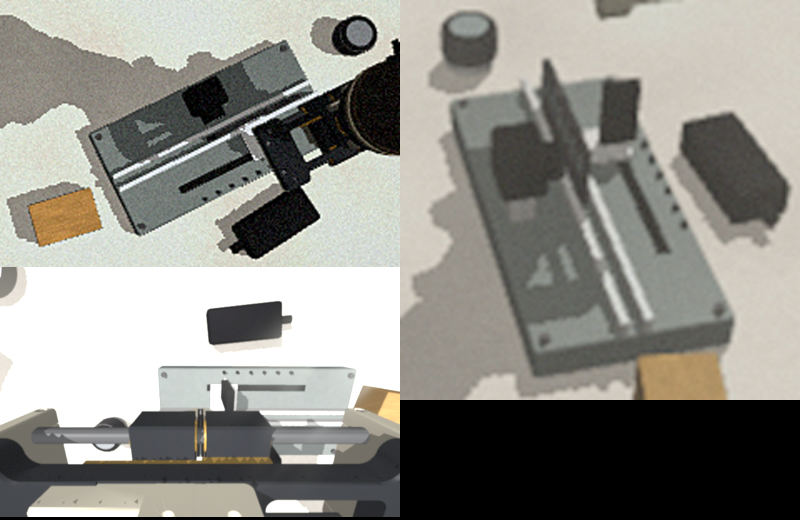

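The combined view shows the tab top at (620,85) in the side crop, with the gripper behind the tab. In the wrist view the tab (228,395) lies ahead of the closed fingers. Descending on its parked side.

jog_arm(steps=[[[0,-0.0056,0],0],[[0,0,-0.02],0],[[0,0,-0.02],0],[[0,0,-0.02],0],[[0,0,-0.013],0],[[0,0,0],0],[[0,0,0],0]])

```text
t: 3.95
position: [578.2, -230.2, 75.4]
orientation: [0.0, -0.23, 0.973, -0.0]
ft_force: [0.3, -0.2, -0.3]
grip_width: 0.2
```

Run:
```python
from h import *
a,b=grab_frame('side'),grab_frame('top'); s=get_state()
print(s['position'],s['ft_force'])
B=cv2.cvtColor(a['image'],cv2.COLOR_RGB2BGR)[110:230,290:410]
A=cv2.cvtColor(b['image'],cv2.COLOR_RGB2BGR)[160:280,370:510]
o=np.hstack([cv2.resize(np.clip(B*1.5,0,255).astype('uint8'),(400,400)),cv2.resize(np.clip(A*2.5,0,255).astype('uint8'),(400,400))])
cv2.imwrite('pics/n2.png',o)
```

```text
[ 578.55946182 -230.20485181   75.93169278] [ 0.37468092 -0.47904934  0.11509263]
```

View pics/n2.png

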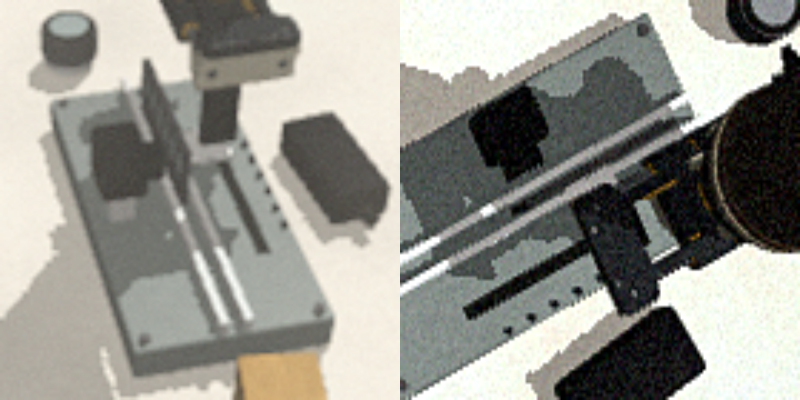

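Side view: fingers come down just behind the tab (220,110), with the body clear above it. Approaching along jig +y.

jog_arm(steps=[[[-0.0009,0.0018,0],0],[[-0.0009,0.0018,0],0],[[-0.0009,0.0018,0],0],[[-0.0009,0.0018,0],0],[[-0.0009,0.0018,0],0],[[-0.0009,0.0018,0],0],[[0,0,0],0],[[0,0,0],0]])

```text
t: 4.85
position: [572.4, -218.9, 74.7]
orientation: [0.0, -0.23, 0.973, 0.0]
ft_force: [0.1, -0.5, 0.4]
grip_width: 0.5
```

jog_arm(steps=[[[-0.0009,0.0018,0],0],[[0,0,0],0],[[0,0,0],0]])

```text
t: 5.15
position: [571.5, -217.2, 74.7]
orientation: [0.0, -0.23, 0.973, 0.0]
ft_force: [-0.5, -0.3, 0.4]
grip_width: 0.5
```

jog_arm(steps=[[[-0.0009,0.0018,0],0],[[0,0,0],0],[[0,0,0],0]])

```text
t: 5.45
position: [570.5, -215.4, 74.8]
orientation: [-0.0, -0.23, 0.973, 0.0]
ft_force: [0.1, -0.2, 0.4]
grip_width: 0.5
```

jog_arm(steps=[[[-0.0009,0.0018,0],0],[[0,0,0],0],[[0,0,0],0]])

```text
t: 5.75
position: [569.9, -214.0, 74.8]
orientation: [0.0, -0.23, 0.973, -0.0]
ft_force: [0.8, -3.8, -0.9]
grip_width: 0.6
```

jog_arm(steps=[[[-0.0009,0.0018,0],0],[[0,0,0],0],[[0,0,0],0]])

```text
t: 6.05
position: [569.1, -212.5, 74.9]
orientation: [0.0, -0.23, 0.973, -0.001]
ft_force: [2.6, -4.2, -1.8]
grip_width: 0.6
```

jog_arm(steps=[[[-0.0009,0.0018,0],0],[[0,0,0],0],[[0,0,0],0]])

```text
t: 6.35
position: [568.4, -211.1, 74.9]
orientation: [0.0, -0.229, 0.973, -0.001]
ft_force: [3.8, -4.8, -4.0]
grip_width: 0.5
```

jog_arm(steps=[[[-0.0009,0.0018,0],0],[[0,0,0],0],[[0,0,0],0]])

```text
t: 6.65
position: [567.5, -209.1, 74.9]
orientation: [0.0, -0.229, 0.973, -0.001]
ft_force: [3.2, -4.5, -2.6]
grip_width: 0.5
```

jog_arm(steps=[[[-0.0005,0.0009,0],0],[[0,0,0],0],[[0,0,0],0]])

```text
t: 6.95
position: [566.5, -207.1, 74.8]
orientation: [-0.0, -0.23, 0.973, 0.0]
ft_force: [0.7, -2.7, -1.1]
grip_width: 0.3
```

jog_arm(steps=[[[-0.0005,0.0009,0],0],[[0,0,0],0],[[0,0,0],0]])

```text
t: 7.25
position: [565.7, -205.7, 74.6]
orientation: [-0.0, -0.23, 0.973, 0.0]
ft_force: [0.6, 0.3, -0.3]
grip_width: 0.5
```

jog_arm(steps=[[[-0.0005,0.0009,0],0],[[0,0,0],0],[[0,0,0],0]])

```text
t: 7.55
position: [565.4, -205.3, 74.7]
orientation: [-0.0, -0.23, 0.973, 0.0]
ft_force: [0.0, -0.6, -0.7]
grip_width: 0.6
```

Force is gone, so the tab has jumped. Resting, and checking.

jog_arm(steps=[[[0,0,0],0],[[0,0,0],0],[[0,0,0],0],[[0,0,0],0],[[0,0,0],0],[[0,0,0],0],[[0,0,0],0]])

```text
t: 8.25
position: [565.5, -205.5, 74.8]
orientation: [0.0, -0.23, 0.973, -0.0]
ft_force: [-0.3, -0.6, 0.1]
grip_width: 0.5
```

```bash
cat > look.py <<'E'
from h import *
import sys,pickle
d=pickle.load(open('f0.pkl','rb'))['side']['image']
a=grab_frame('side');s=get_state();print(s['position'].round(1),s['ft_force'].round(1))
c=np.array([578.8,-130.05]);ey=np.array([-.4415,.8973]);ex=np.array([ey[1],-ey[0]])
im=cv2.cvtColor(a['image'],cv2.COLOR_RGB2BGR)
B=cv2.resize(np.clip(im[120:220,300:400]*1.5,0,255).astype('uint8'),(600,600),interpolation=cv2.INTER_CUBIC)
# predicted tab centre line bottom (z 40..70) and strip-end marks for travel 0..80
for k in range(5):
    for q,z,col in(((-30,-45+20*k),60,(0,0,255)),((3,62-50+20*k),85,(0,200,0))):
        u,v=(proj(a,[*(c+q[0]*ex+q[1]*ey),z])-[300,120]+.5)*6
        cv2.circle(B,(int(u),int(v)),3,col,-1)
cv2.imwrite('pics/'+sys.argv[1],B)
E
python3 look.py k1.png
```

```text
[ 565.5 -205.5   74.8] [-0.2  0.3 -0.2]
```

View pics/k1.png

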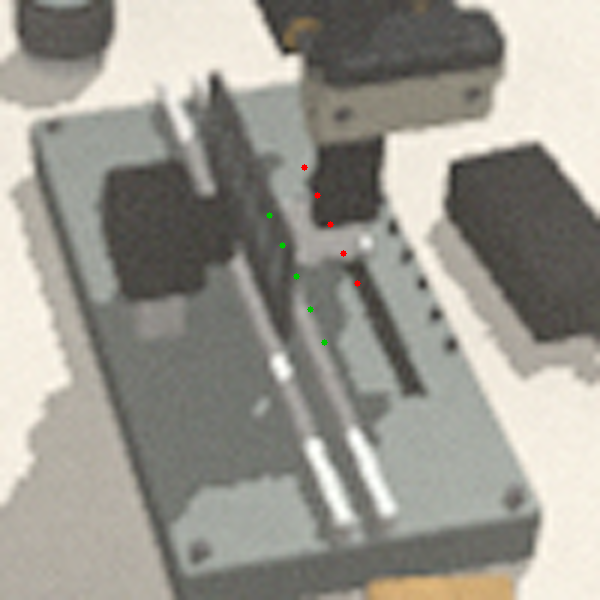

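Tab's left front edge sits on the second red dot (317,195), i.e. travel 20. The strip end at (296,277) looks further along, so I'll compare with the parked picture.

```bash
cat > cmp.py <<'E'
from h import *
import pickle,sys
f=pickle.load(open('f0.pkl','rb'))['side'];g=grab_frame('side')
c=np.array([578.8,-130.05]);ey=np.array([-.4415,.8973]);ex=np.array([ey[1],-ey[0]])
o=[]
for h in(f,g):
    B=cv2.resize(np.clip(cv2.cvtColor(h['image'],cv2.COLOR_RGB2BGR)[125:195,320:370]*1.6,0,255).astype('uint8'),(400,560),interpolation=cv2.INTER_CUBIC)
    for k in range(5):
      for q,z,col in(((-30,-45+20*k),60,(0,0,255)),((-3,12+20*k),85,(0,200,0)),((-3,12+20*k),40,(255,0,0))):
        u,v=(proj(h,[*(c+q[0]*ex+q[1]*ey),z])-[320,125]+.5)*8
        cv2.circle(B,(int(u),int(v)),3,col,-1)
    o.append(B)
cv2.imwrite('pics/'+sys.argv[1],np.hstack(o))
E
python3 cmp.py m1.png
```

```text
(no output)
```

View pics/m1.png

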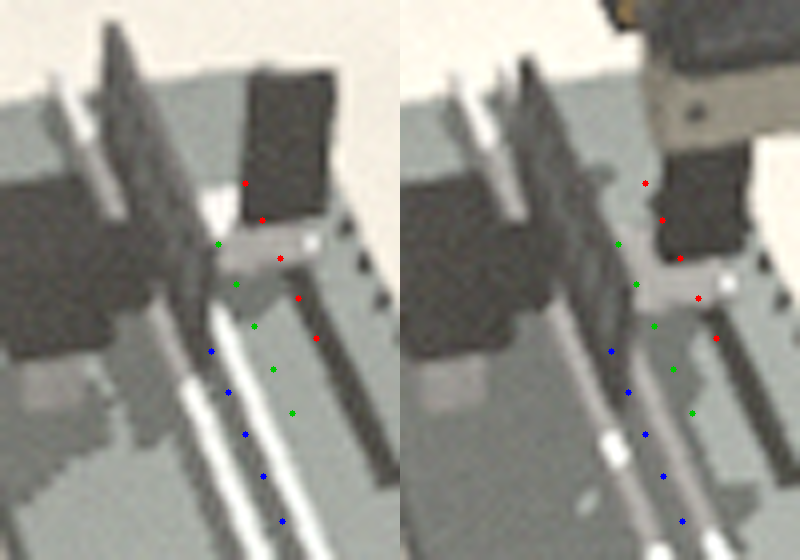

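The comparison confirms it: the tab edge moved from red dot 1 to red dot 2 and the strip's far corner from (105,20) to (125,60), exactly one click. It has rested over 0.7 s. Second click next.

jog_arm(steps=[[[-0.0009,0.0018,0],0],[[-0.0009,0.0018,0],0],[[-0.0009,0.0018,0],0],[[-0.0009,0.0018,0],0],[[-0.0009,0.0018,0],0],[[-0.0009,0.0018,0],0],[[0,0,0],0],[[0,0,0],0],[[0,0,0],0]])

```text
t: 9.25
position: [560.4, -195.2, 74.9]
orientation: [0.0, -0.23, 0.973, -0.0]
ft_force: [3.2, -3.6, -2.2]
grip_width: 0.6
```

jog_arm(steps=[[[-0.0009,0.0018,0],0],[[-0.0009,0.0018,0],0],[[0,0,0],0],[[0,0,0],0]])

```text
t: 9.65
position: [558.8, -191.8, 74.9]
orientation: [0.0, -0.229, 0.973, -0.001]
ft_force: [2.8, -6.0, -3.1]
grip_width: 0.3
```

jog_arm(steps=[[[-0.0005,0.0009,0],0],[[0,0,0],0],[[0,0,0],0]])

```text
t: 9.95
position: [558.1, -190.7, 74.8]
orientation: [0.0, -0.23, 0.973, -0.0]
ft_force: [3.1, -4.5, -3.1]
grip_width: 0.4
```

jog_arm(steps=[[[-0.0005,0.0009,0],0],[[0,0,0],0],[[0,0,0],0]])

```text
t: 10.25
position: [557.1, -188.6, 74.7]
orientation: [-0.0, -0.23, 0.973, 0.001]
ft_force: [-0.2, 0.1, 0.0]
grip_width: 0.6
```

jog_arm(steps=[[[-0.0005,0.0009,0],0],[[0,0,0],0],[[0,0,0],0]])

```text
t: 10.55
position: [556.6, -188.0, 74.7]
orientation: [-0.0, -0.23, 0.973, 0.0]
ft_force: [0.1, 0.1, 0.3]
grip_width: 0.2
```

jog_arm(steps=[[[0,0,0],0],[[0,0,0],0],[[0,0,0],0],[[0,0,0],0],[[0,0,0],0],[[0,0,0],0],[[0,0,0],0]])

```text
t: 11.25
position: [556.8, -188.4, 74.7]
orientation: [-0.0, -0.23, 0.973, 0.0]
ft_force: [0.4, 0.2, -0.4]
grip_width: 0.6
```

```bash
python3 cmp.py m2.png
```

```text
(no output)
```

View pics/m2.png

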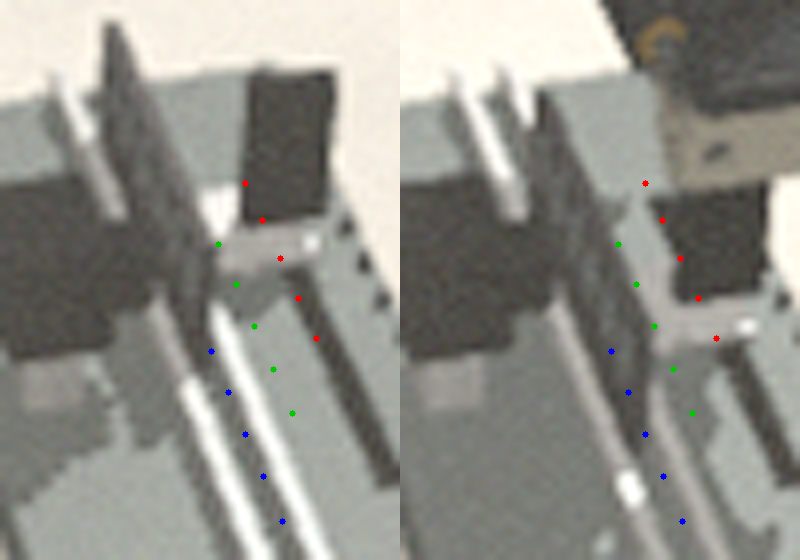

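Second click: tab edge at red dot 3 (680,258), strip corner at (540,95), and it rested about 0.9 s. Now the third.

jog_arm(steps=[[[-0.0009,0.0018,0],0],[[-0.0009,0.0018,0],0],[[-0.0009,0.0018,0],0],[[-0.0009,0.0018,0],0],[[-0.0009,0.0018,0],0],[[-0.0009,0.0018,0],0],[[0,0,0],0],[[0,0,0],0],[[0,0,0],0]])

```text
t: 12.2
position: [551.7, -178.0, 74.8]
orientation: [0.0, -0.23, 0.973, -0.0]
ft_force: [2.1, -4.2, -2.5]
grip_width: 0.7
```

jog_arm(steps=[[[-0.0009,0.0018,0],0],[[-0.0009,0.0018,0],0],[[0,0,0],0],[[0,0,0],0]])

```text
t: 12.6
position: [550.1, -174.9, 74.9]
orientation: [0.0, -0.229, 0.973, -0.001]
ft_force: [3.6, -5.6, -3.2]
grip_width: 0.4
```

jog_arm(steps=[[[-0.0005,0.0009,0],0],[[0,0,0],0],[[0,0,0],0]])

```text
t: 12.9
position: [549.7, -174.0, 74.9]
orientation: [0.0, -0.229, 0.973, -0.001]
ft_force: [3.5, -5.1, -4.6]
grip_width: 0.6
```

jog_arm(steps=[[[-0.0005,0.0009,0],0],[[0,0,0],0],[[0,0,0],0]])

```text
t: 13.2
position: [548.9, -172.5, 74.8]
orientation: [0.0, -0.23, 0.973, -0.0]
ft_force: [2.9, -2.9, -2.8]
grip_width: 0.7
```

jog_arm(steps=[[[-0.0005,0.0009,0],0],[[0,0,0],0],[[0,0,0],0],[[0,0,0],0]])

```text
t: 13.6
position: [547.6, -170.7, 74.6]
orientation: [-0.0, -0.23, 0.973, 0.0]
ft_force: [-1.1, 0.1, -0.4]
grip_width: 0.4
```

Force gone again: jumped. I'll wait, back off along -y, then rise clear.

jog_arm(steps=[[[0,0,0],0],[[0,0,0],0],[[0,0,0],0],[[0,0,0],0],[[0.0022,-0.0045,0],0],[[0.0022,-0.0045,0],0],[[0.0022,-0.0045,0],0],[[0,0,0],0],[[0,0,0.02],0],[[0,0,0.04],0],[[0,0,0.04],0],[[0,0,0],0]])

```text
t: 14.8
position: [557.6, -186.0, 180.0]
orientation: [0.004, -0.229, 0.973, -0.002]
ft_force: [0.2, -0.2, 0.0]
grip_width: 0.6
```

```bash
python3 cmp.py m3.png; python3 -c "
from h import *
f=grab_frame('top');save(f,'end.png');print(get_state()['ft_force'].round(1))
import pickle;g=pickle.load(open('f0.pkl','rb'))['top']
d=lambda i,r:np.abs(i['image'][r].astype(int)-g['image'][r]).mean().round(1)
for n,r in dict(adapter=np.s_[255:295,415:478],carton=np.s_[250:288,302:346],lens=np.s_[148:174,484:512]).items():print(n,d(f,r))"
```

```text
[-0.1  1.4 -0.6]
adapter 11.2
carton 10.9
lens 8.7
```

View pics/m3.png

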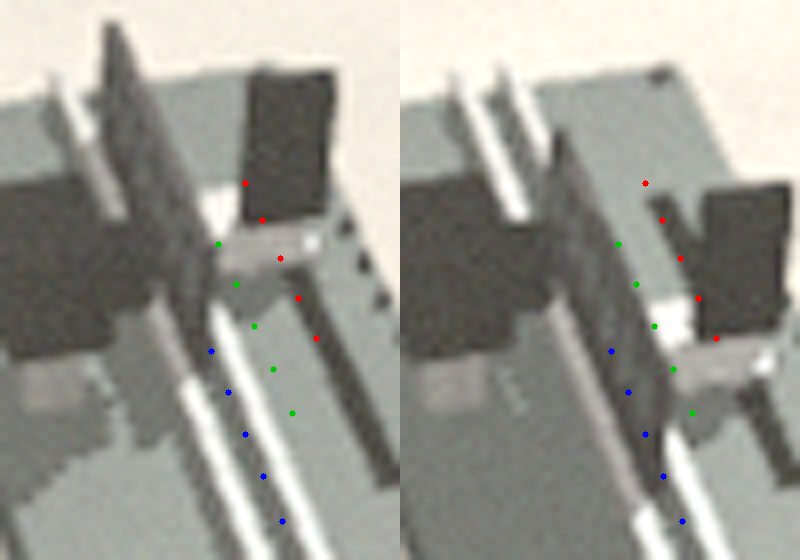

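The tab edge is on red dot 4 (698,298): third click. One look at the loose items, because the pixel differences (noise and arm shadow) settle nothing.

View pics/end.png

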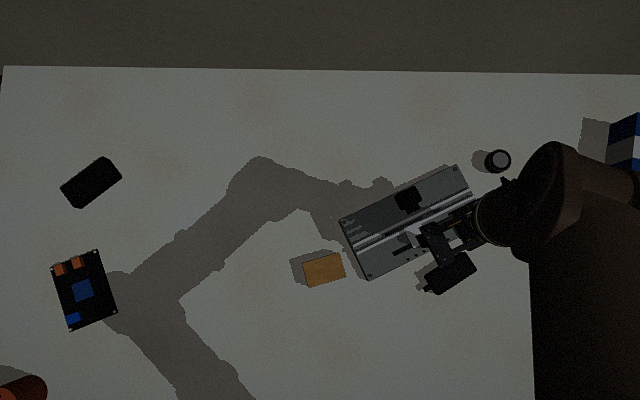

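```bash
python3 -c "
from bench import *
sign_off();print(get_state()['t'])"
```

```text
the job is handed in; nothing more can be done
the job is handed in; nothing more can be done
```

I pushed the tab with the outside of the closed fingers from its parked place through the first and second clicks. It is now resting in the third, and the job is handed in at about 15 s of the 64 s allowed.

- **Rests:** the tab rested for about 0.7 s or more in each of the first two clicks. The push force peaked at roughly 7 to 8 N and dropped to zero at each jump.
- **Position:** side pictures after each jump put the tab edge on the predicted 20, 40 and 60 mm marks. In the first of these the strip end seemed further along than its mark. Comparing with the parked picture showed that tab and strip had both moved exactly one click.
- **End state:** the last side picture, taken with the fingers backed off and raised, shows the tab still in the third click. The wrist force was near zero.
- **Loose items:** by eye, the adapter, carton and lens are in the last top picture where they started, though the gripper covers part of the adapter there. A pixel-difference check on them settled nothing, because of image noise and the arm's shadow.

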